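# Stack the pinned fittings tray on the joinery dolly and lock it

## Task

Stack the loose handled tray of fittings on the tray that is fixed on the dolly, so that all four of its corner pins drop fully home into the corner sockets below. Then swing the dolly's wooden turn-lever shut across the stacked tray's rim to lock it, and let go. Keep the tray upright and leave the other things on the bench where they are.

Things in the scene. Friction and masses are not known exactly. Their poses are not given: they have to be found in the camera images.
- tray: Loose plywood tray with a handle, 190 (x) x 140 (y) mm, 0.35 to 0.7 kg, standing on four corner pins. Origin: centre, at the level of the pin tips; z up. Underside of its floor at z = 14 mm, floor top 20, walls 6 mm thick, rim at z = 50 mm. Two small cardboard boxes fixed at the +x end make that end heavier. It fits either way round (a half turn makes no difference).
- handle (a point): Centre of the top edge of the tray's handle, 105 mm above the tray's origin. The handle is a solid wooden board standing on the tray floor: 90 mm long (tray x), 18 mm thick (tray y); pinch it across its thickness.
- pin (a point): Tip of one of the tray's four round pins, the one at tray x = +81, y = +56 mm; the others are at x = +-81, y = +-56 mm. Each is 12 mm in diameter and 14 mm long, the last 1 mm chamfered.
- dolly: Wooden stacking dolly, fixed to the bench: board 18 mm thick over x = -147..+113, y = +-85 mm, low rails to z = 28 mm. Origin: underside of the board, at the centre of the rectangle inside the rails; z up, x along the long side; lever post at the -x end. Inside the rails a plywood bottom tray, 190 x 140 mm, is screwed down rigidly, parallel to the dolly (see blocks).
- blocks (a point): Point 78 mm above the dolly's origin: level of the tops of the bottom tray's corner blocks. The bottom tray, screwed down through slotted holes, is centred up to 7 mm off this point in dolly x and in y; the offset changes each time and is not reported: see it or feel for it. Blocks 28 mm square, at +-81, +-56 mm from its centre, each with a square socket 16 mm wide, 20 mm deep.
- seat (a point): Point 64 mm above the dolly's origin: where the loose tray's origin is when fully home, but for the unreported offset of up to 7 mm in dolly x and y. Home means its floor lies on the blocks, rim at 114 mm above the bench. With the pins standing on the blocks it is 14 mm higher. The bottom tray's walls are 8 mm lower than the blocks.
- pivot (a point): Point on the vertical turning axis of the lever, at dolly x = -125, y = 0, z = 119 mm (level of the arm's underside). Axes are the dolly's. The post under it is 16 mm in diameter.
- lever_knob (a point): Middle of the upright round knob on the lever arm, 45 mm from the pivot axis: 14 mm diameter, 25 mm high, standing on the arm's top, so from 129 to 154 mm above the bench.
- lever (a joint): Angle of the wooden turn-lever (arm 18 wide, 10 thick, reaching 61 mm), rad, growing counter-clockwise from above. 0: along the dolly's -y (open, clear of the tray); 1.57, its stop: along +x, over the tray's end rim (shut), 5 mm above a seated rim; it runs into a tray that is not home. Range -0.6 to 1.57. Stays where left; about 1 N at the knob turns it.
- chisel: Chisel lying on the bench, 205 mm long along its x (handle from x = -105 to -20, 26 mm diameter; blade to +100). Origin under it on the bench. Leave alone.
- square: Try square lying flat; wooden stock 90 mm along y, 20 x 16 mm at the origin, steel blade to x = +130 mm. Leave alone.
- offcut: Offcut of wood, 45 x 90 x 22 mm, origin under its centre. Leave alone.
- tin: Open empty steel tin, 76 mm diameter, 85 mm high, origin under its centre. Leave alone.
Things that resemble listed ones, but are neither listed nor needed, are in the scene too. Leave any green look-alike of the tray alone.

How it is judged:
By the outcome, as a careful person would: the job done as asked, in the order asked, and still so for the second after the job is handed in, with the robot touching nothing.
It also fails if it takes over 64 s, if anything falls off the work surface, if the arm or the gripper's body presses on something with over 40 N, if the wrist force passes 120 N, or if a joint passes its speed limit or range.

## Robot

A 6-joint arm with a two-finger parallel gripper is mounted at the origin on the work surface. World frame = base frame: x ahead of the robot, y to its left, z up, the work surface at z = 0. Lengths are in m, angles in rad, forces in N, time in s.
With the tool pointing down it reaches from about 0.35 to 0.775 m from the base axis. Payload 5.5 kg.
Tool frame: the origin (TCP) lies at the very end of the fingers, on their centre line; the grasp point (between the pads) lies env.grasp_offset behind it (env.grasp_offset is the distance from the TCP to the grasp point, in m); z points along the fingers, y is the line along which they close (so a half turn about z gives the same grasp; the last joint's range is limited). The gripper opens to 85 mm and grips with 20 to 120 N. Pads are 22 mm wide; open, the fingers measure 114 mm over their backs; the gripper's body (76 mm by 85 mm) begins 54 mm behind the grasp point. The pads swing forward as they close: fully open they stand 13 mm farther back than shut.
Start: joints at [-1.322, 0.313, 0.046, 1.304, 0, 1.431], TCP at [0.218, -0.532, 0.231] pointing down, gripper open.
Joint ranges: [-2.76, 2.76], [-0.86, 1.69], [-1.03, 1.26], [-2.2, 2.34], [-1.47, 1.5], [-3.14, 3.14]. Speed limits (rad/s): [2.57, 2.57, 3.14, 3.14, 3.14, 3.14].

## Interface

Orientations are given as a rotation vector (axis times angle).
In Python, from station import env gives the robot as it stands.
- The arm moves only by the tool send_rows, never from a script. Its argument "targets" is a list of rows, each an object of numbers: "tx", "ty", "tz": the shift along the tool's x, y, z in cm; "rx", "ry", "rz": the turn, a rotation vector about the tool's x, y, z in rad; "gripper": the opening in per cent of the stroke, from 0 (shut) to 100 (fully open). A call has 1 to 8 rows; each row is the pose to reach, as a shift and turn from the pose commanded when the call began, along the tool's axes at that moment; what a row does not reach only later rows make up. A row lasts 1/12 s, in which the tool goes at most 41.7 mm and 7.16 degrees, less where a joint would pass 70% of its speed; a pose out of reach is approached as far as the arm can. A call with a gripper value outside its range is refused whole. The fingers move at their own pace and stop on an object; "newtons" is the grip in N (left out, the last holds). Time passes only in rows, so rows that repeat a pose let the fingers close. It gives the time, the measured TCP pose, the force, the opening and the grip force at its end, in the units of the state.
- env.sense(): the state, without advancing time (a new reading comes with each control period).
- env.grab_frame(name): name is "scene" or "top"; returns (picture, depth): 420x560x3 uint8, red, green, blue; 420x560 float32, m along the optical axis (not along the pixel's ray), 0 where there is no reading.
- env.get_calibration(name): a dict with "intrinsics" (3x3 intrinsics, pixels), "k1" (the pictures are not rectified: a ray, as slopes to the right and down, at radius r is drawn at 1 + k1 r^2 times it, then the intrinsics apply), "position" and "rotation" of the camera in the world. Camera axes: x right, y up, looking along -z (the intrinsics and any distortion apply to the point x, -y, -z); pixel columns grow to the right and rows downward; lengths in m; the calibration is good to about 2 mm. A picture is of the moment at which its call begins. get_calibration takes no time and is no camera call.
- env.finish_job(): hands the job in; it is judged then, once.
The state is a dict: "time_s": time; "joint_positions": joint angles; "qd": joint speeds; "tau": joint torques, N m; "tool_pos": TCP position; "tool_rot": TCP orientation; "wrist_force": force on the tool from outside, world axes, zero at the start; "moment": the same for the moment, N m; "finger_gap": finger opening in m; "grasp_force": force on a finger pad.
Only numpy, scipy, OpenCV 4.12 (cv2) and the standard library are available. Lean on these libraries where they do the work, as an engineer would, in place of code of your own. Each camera call takes 0.05 s, during which the arm holds its last target. There are 200 camera calls.

## Working session

There is one attempt and no reset: what is moved stays moved. The work goes in short steps, Python scripts to look and compute and a tool call to move; the robot and the scene stay as the last step left them, time stands still between calls to the robot, and variables do not carry over. Pictures are saved under pics/ and viewed, at most 10 in all, crops included, and the job is handed in when it is done.

Besides the shell and the picture viewer there is one more tool, called after "Emit:" by a JSON object that holds its "method" and its "body", one argument or row to a line. send_rows: Moves the arm, as the interface text tells. Its arguments: {"type":"object","properties":{"targets":{"type":"array","items":{"type":"object","properties":{"tx":{"type":"number"},"ty":{"type":"number"},"tz":{"type":"number"},"rx":{"type":"number"},"ry":{"type":"number"},"rz":{"type":"number"},"gripper":{"type":"number"}}}},"newtons":{"type":"number"}},"required":["targets"]}

```bash
mkdir -p pics; ls; cat > h.py <<'E'
import numpy as np, cv2
from station import env
from scipy.spatial.transform import Rotation as R
def cal(n):
    c=env.get_calibration(n); return np.array(c["intrinsics"]),float(c["k1"]),np.array(c["position"]),np.array(c["rotation"]).reshape(3,3)
def rays(n,uv):
    K,k1,p,Rm=cal(n); uv=np.atleast_2d(np.array(uv,float))
    d=cv2.undistortPoints(uv.reshape(-1,1,2),K,np.array([k1,0,0,0,0.])).reshape(-1,2)
    return p,np.c_[d[:,0],-d[:,1],-np.ones(len(d))]@Rm.T
def plane(n,uv,z):
    p,d=rays(n,uv); return p+d*((z-p[2])/d[:,2])[:,None]
def cloud(n,depth):
    h,w=depth.shape; vv,uu=np.mgrid[0:h,0:w]
    p,d=rays(n,np.c_[uu.ravel(),vv.ravel()])
    P=(p+d*depth.ravel()[:,None]).reshape(h,w,3); P[depth==0]=np.nan; return P
def grab(n,tag):
    im,de=env.grab_frame(n); np.savez(f"pics/{tag}.npz",im=im,de=de); cv2.imwrite(f"pics/{tag}.png",im[:,:,::-1]); return im,de
def load(tag):
    z=np.load(f"pics/{tag}.npz"); return z["im"],z["de"]
E
python3 - <<'E'
from h import *
for n in("scene","top"):
    grab(n,n+"0"); c=cal(n); print(n,c[0][0,0],c[1],c[2],c[3].round(3).tolist())
print(env.sense(),env.grasp_offset)
E
```

```text
picsTraceback (most recent call last):
  File "<stdin>", line 3, in <module>
  File "h.py", line 5, in cal
    c=env.get_calibration(n); return np.array(c["intrinsics"]),float(c["k1"]),np.array(c["position"]),np.array(c["rotation"]).reshape(3,3)
                                                                                                      ~~~~~~~~~~~~~~~~~~~~~~~~~~~~~~~^^^^^
ValueError: cannot reshape array of size 3 into shape (3,3)
```

View pics/scene0.png

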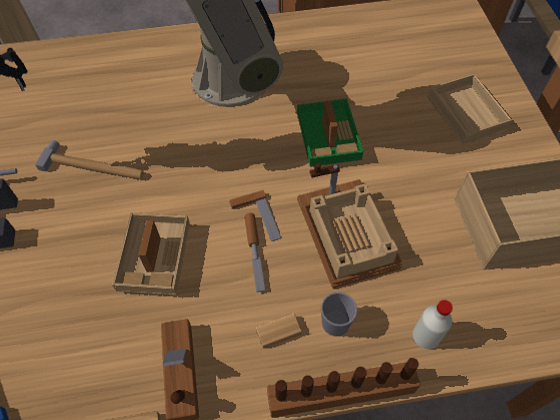

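The scene picture shows the loose tray at about (152,253), the dolly with its bottom tray at (350,232), the lever near (330,175) and the green look-alike at (330,130). The rotation is a rotation vector, so I'll fix the helper.

```bash
sed -i 's/np.array(c\["rotation"\]).reshape(3,3)/R.from_rotvec(c["rotation"]).as_matrix()/' h.py
python3 - <<'E'
from h import *
for n in("scene","top"):
    if n=="top": grab(n,n+"0")
    c=cal(n); print(n,c[0].tolist(),c[1],c[2],c[3].round(3).tolist())
print(env.sense(),env.grasp_offset)
E
```

```text
scene [[546.8024168049086, 0.0, 274.675320874697], [0.0, 546.8024168049086, 202.88675880645405], [0.0, 0.0, 1.0]] 0.016436292087949406 [ 1.20293603 -0.04955934  1.16379436] [[0.162, -0.826, 0.539], [0.987, 0.142, -0.079], [-0.011, 0.545, 0.838]]
top [[507.1571831667072, 0.0, 273.49629694667334], [0.0, 507.1571831667072, 214.60189868553425], [0.0, 0.0, 1.0]] 0.06600018050730969 [0.43156474 0.0228006  1.06933005] [[-0.03, 0.995, -0.096], [-0.999, -0.032, -0.024], [-0.027, 0.095, 0.995]]
{'time_s': 0.1, 'joint_positions': array([-1.32157985e+00,  3.13935281e-01,  4.51193450e-02,  1.30363749e+00,
        3.98164177e-05,  1.43121792e+00]), 'qd': array([ 4.03464874e-04, -1.06514581e-03,  2.40032486e-03,  1.49332955e-04,
        1.33219835e-03, -6.16245748e-05]), 'tau': array([ 4.32187429e-03, -4.81725168e+01,  2.99244958e+01,  1.26796751e-02,
        2.23890129e-05,  1.63062225e-06]), 'tool_pos': array([ 0.21786728, -0.53163326,  0.23050333]), 'tool_rot': array([-3.08079281e+00, -6.06558182e-01,  8.01290488e-05]), 'wrist_force': array([-0.45028082, -0.16611141, -0.30351292]), 'moment': array([0.01543221, 0.02207582, 0.01579256]), 'grasp_force': 0.0, 'finger_gap': 0.08514172685892492} 0.0187
```

View pics/top0.png

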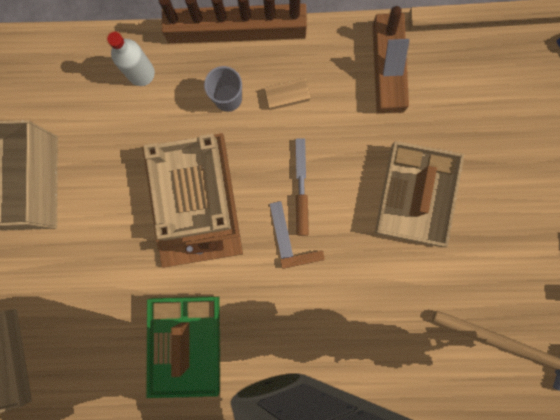

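The top picture shows the loose tray around (420,195), with its boxes at the far end and its handle at (425,190). The bottom tray is at (187,190), its four socketed blocks at (152,152), (208,142), (167,233) and (220,222). The lever is near (205,243).

```bash
python3 - <<'E'
from h import *
im,de=load("top0"); P=cloud("top",de)
def rect(name,box,z0,z1):
    u0,u1,v0,v1=box; Q=P[v0:v1,u0:u1].reshape(-1,3); Q=Q[(Q[:,2]>z0)&(Q[:,2]<z1)]
    (c,s,a)=cv2.minAreaRect(Q[:,:2].astype(np.float32)); print(name,len(Q),np.round(c,4),np.round(s,4),round(a,2),'medz',np.median(Q[:,2]).round(4))
print('bench z',np.nanmedian(P[100:300,255:265,2]))
T=(370,470,135,255)
rect('tray rim',T,.043,.056); rect('handle',T,.095,.115)
D=(135,245,130,270)
rect('dolly blocks',D,.073,.084); rect('board+rails',D,.012,.033)
rect('lever',D,.120,.135); rect('knob',D,.145,.165)
h=np.histogram(P[235:265,155:245,2],bins=np.arange(0,.18,.01)); print(h[0])
c=cv2.resize(im[130:270,135:245,::-1],None,fx=4,fy=4,interpolation=cv2.INTER_CUBIC); 
t=cv2.resize(im[135:255,365:470,::-1],None,fx=3,fy=3,interpolation=cv2.INTER_CUBIC)
o=np.zeros((560,440+315,3),np.uint8); o[:,:440]=c; o[:360,440:]=t; cv2.imwrite('pics/crop0.png',o)
E
```

```text
bench z 0.0004551303908848503
tray rim 1315 [ 0.5644 -0.2474] [0.1428 0.1903] 76.71 medz 0.0503
handle 494 [ 0.564  -0.2471] [0.0188 0.0893] 76.62 medz 0.1055
dolly blocks 652 [0.571  0.2182] [0.2307 0.1418] 7.81 medz 0.0779
board+rails 6229 [0.5704 0.2182] [0.2577 0.1719] 7.72 medz 0.0254
lever 311 [0.4668 0.1774] [0.0182 0.0702] 5.33 medz 0.1292
knob 47 [0.4686 0.1582] [0.0141 0.011 ] 88.37 medz 0.1542
[ 330 1116  481   70   16   12   16   46    8    1    0    0  207  109
    8   44    0]
```

View pics/crop0.png

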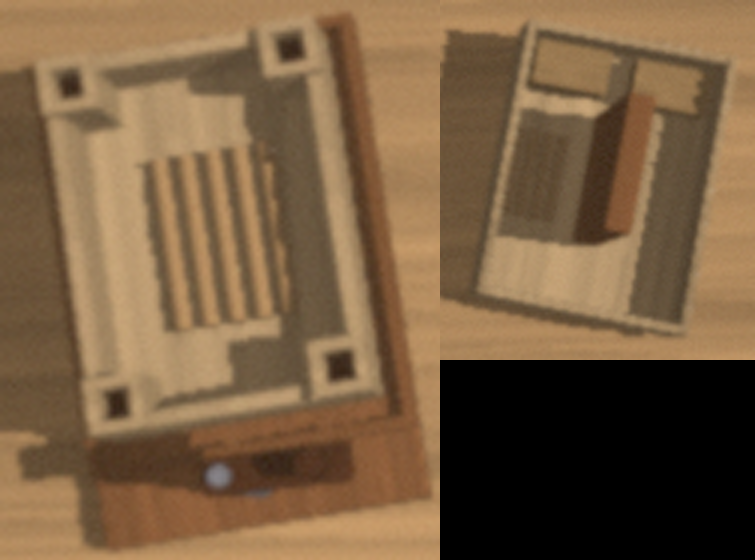

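```bash
cat >> h.py <<'E'
def rim(P,z0,z1,c0,half,yaw,trim=1.0):
    """rectangle outline centre: rotate points to yaw, robust extremes -> centre,size,and minAreaRect angle"""
    Q=P.reshape(-1,3); Q=Q[np.isfinite(Q[:,2])&(Q[:,2]>z0)&(Q[:,2]<z1)]
    c,s=np.cos(yaw),np.sin(yaw); M=np.array([[c,s],[-s,c]])
    q=(Q[:,:2]-c0)@M.T; q=q[(abs(q[:,0])<half[0])&(abs(q[:,1])<half[1])]
    lo,hi=np.percentile(q,trim,axis=0),np.percentile(q,100-trim,axis=0)
    r=cv2.minAreaRect(q.astype(np.float32))
    return np.array(c0)+M.T@((lo+hi)/2),hi-lo,r[2],len(q)
E
python3 - <<'E'
from h import *
im,de=load("top0"); P=cloud("top",de); yaw=np.radians(7.75)
Md=np.array([[np.cos(yaw),-np.sin(yaw)],[np.sin(yaw),np.cos(yaw)]])
dc=np.array([.5704,.2182])+Md@[.017,0]; print('dolly',dc)
for t in(.3,1,2): print(rim(P,.064,.085,dc,(.108,.085),yaw,t))
for t in(.3,1,2): print('tray',rim(P,.043,.056,[.5644,-.2474],(.11,.085),np.radians(-13.3),t))
for t in(.3,1,2): print('board',rim(P,.011,.035,[.5704,.2182],(.14,.1),yaw,t))
# sockets
g=cv2.cvtColor(im,cv2.COLOR_RGB2GRAY); S=[]
for u,v in((152.5,151.3),(207.5,141.3),(220,221.7),(164.3,231)):
    u0,v0=int(u)-5,int(v)-5; w=g[v0:v0+12,u0:u0+12].astype(float); wt=np.clip(85-w,0,None)
    n,l,st,ce=cv2.connectedComponentsWithStats((w<75).astype(np.uint8)); 
    vv,uu=np.mgrid[0:12,0:12]; c=[u0+(wt*uu).sum()/wt.sum(),v0+(wt*vv).sum()/wt.sum()]; S.append(plane("top",[c],.078)[0,:2]); print(np.round(c,2),st[1:,4],S[-1].round(4),np.round(Md.T@(S[-1]-dc),4))
print('mean',np.mean(S,0))
E
```

```text
dolly [0.58724472 0.22049247]
(array([0.59084269, 0.22076215]), array([0.18957889, 0.1413181 ]), 0.026121361181139946, 1722)
(array([0.59078463, 0.22043098]), array([0.18914047, 0.14036126]), 0.026121361181139946, 1722)
(array([0.59065831, 0.22011198]), array([0.18835902, 0.13947742]), 0.026121361181139946, 1722)
tray (array([ 0.5644214, -0.2469254]), array([0.1895946 , 0.14170759]), 0.009416969493031502, 1315)
tray (array([ 0.5640421 , -0.24675796]), array([0.1884671 , 0.14110132]), 0.009416969493031502, 1315)
tray (array([ 0.56394378, -0.24659231]), array([0.18789235, 0.14061674]), 0.009416969493031502, 1315)
board (array([0.56854322, 0.21752191]), array([0.25319779, 0.17048275]), 0.024161813780665398, 6622)
board (array([0.56468557, 0.21630606]), array([0.24286295, 0.1685938 ]), 0.024161813780665398, 6622)
board (array([0.56141441, 0.21576636]), array([0.23286305, 0.16662872]), 0.024161813780665398, 6622)
[152.13 150.82] [20] [0.6628 0.2849] [0.0835 0.0536]
[207.17 141.69] [26] [0.6777 0.1749] [ 0.0834 -0.0574]
[219.66 221.03] [35] [0.5181 0.1532] [-0.0775 -0.0574]
[163.89 230.52] [28] [0.503  0.2631] [-0.0778  0.0536]
mean [0.59038597 0.21901491]
```

```bash
cat >> h.py <<'E'
def go(x,y,z,yawdeg):
    """tool-frame shift (cm) and rz (rad) to TCP x,y,z, tool x at world yaw, tool down"""
    s=env.sense(); r0=R.from_rotvec(s["tool_rot"]); a=np.radians(yawdeg)
    r1=R.from_matrix(np.array([[np.cos(a),np.sin(a),0],[np.sin(a),-np.cos(a),0],[0,0,-1]]))
    t=r0.inv().apply(np.array([x,y,z])-s["tool_pos"])*100; w=(r0.inv()*r1).as_rotvec()
    print("t",t.round(2),"r",w.round(4),"pos",s["tool_pos"].round(4),"F",s["wrist_force"].round(1),"M",s["moment"].round(2),"gap",round(s["finger_gap"],4),"g",round(s["grasp_force"],1),"time",round(s["time_s"],2))
E
python3 -c "
from h import *
go(.5759,-.2496,.16,-13.3)"
```

```text
t [ 43.82 -12.51   7.08] r [-1.700e-03  2.000e-04  6.209e-01] pos [ 0.2179 -0.5316  0.2305] F [-0.5 -0.2 -0.3] M [0.02 0.02 0.02] gap 0.0851 g 0.0 time 0.1
```

Emit:
{"method": "send_rows", "body": {
  "targets": [
    {"tx": 4, "ty": -1.1, "tz": 0.7, "rz": 0.08},
    {"tx": 8, "ty": -2.3, "tz": 1.4, "rz": 0.16},
    {"tx": 12, "ty": -3.4, "tz": 2.1, "rz": 0.24},
    {"tx": 16, "ty": -4.6, "tz": 2.8, "rz": 0.32},
    {"tx": 20, "ty": -5.7, "tz": 3.5, "rz": 0.4},
    {"tx": 24, "ty": -6.9, "tz": 4.2, "rz": 0.48},
    {"tx": 28, "ty": -8.0, "tz": 4.9, "rz": 0.56},
    {"tx": 32, "ty": -9.1, "tz": 5.6, "rz": 0.62}
  ]
}}

```text
validation failed for argument at $.ta...
```

```bash
python3 -c "
from h import *
go(.5759,-.2496,.16,-13.3)"
```

```text
t [ 43.82 -12.51   7.08] r [-1.700e-03  2.000e-04  6.209e-01] pos [ 0.2179 -0.5316  0.2305] F [-0.5 -0.2 -0.3] M [0.02 0.02 0.02] gap 0.0851 g 0.0 time 0.1
```

Emit:
{"method": "send_rows", "body": {
  "targets": [
    {"tx": 4, "ty": -1.1, "tz": 0.7, "rx": 0, "ry": 0, "rz": 0.08, "gripper": 100},
    {"tx": 8, "ty": -2.3, "tz": 1.4, "rx": 0, "ry": 0, "rz": 0.16, "gripper": 100},
    {"tx": 12, "ty": -3.4, "tz": 2.1, "rx": 0, "ry": 0, "rz": 0.24, "gripper": 100},
    {"tx": 16, "ty": -4.6, "tz": 2.8, "rx": 0, "ry": 0, "rz": 0.32, "gripper": 100},
    {"tx": 20, "ty": -5.7, "tz": 3.5, "rx": 0, "ry": 0, "rz": 0.4, "gripper": 100},
    {"tx": 24, "ty": -6.9, "tz": 4.2, "rx": 0, "ry": 0, "rz": 0.48, "gripper": 100},
    {"tx": 28, "ty": -8.0, "tz": 4.9, "rx": 0, "ry": 0, "rz": 0.56, "gripper": 100},
    {"tx": 32, "ty": -9.1, "tz": 5.6, "rx": 0, "ry": 0, "rz": 0.62, "gripper": 100}
  ],
  "newtons": 100
}}

```text
time_s: 0.77
tool_pos: [0.4775, -0.3273, 0.1753]
tool_rot: [-3.12, 0.368, 0.001]
wrist_force: [-0.2, -1.2, -0.5]
finger_gap: 0.0852
grasp_force: 0.0
```

```bash
python3 -c "
from h import *
go(.5759,-.2496,.16,-13.3)"
```

```text
t [ 7.76 -9.85  1.53] r [-0.0001  0.0005 -0.003 ] pos [ 0.4775 -0.3273  0.1753] F [-0.2 -1.2 -0.5] M [-0.08 -0.02 -0.  ] gap 0.0852 g 0.0 time 0.77
```

Emit:
{"method": "send_rows", "body": {
  "targets": [
    {"tx": 2.4, "ty": -3.0, "tz": 0.5, "rx": 0, "ry": 0, "rz": 0, "gripper": 100},
    {"tx": 4.8, "ty": -6.0, "tz": 0.9, "rx": 0, "ry": 0, "rz": 0, "gripper": 100},
    {"tx": 7.0, "ty": -8.9, "tz": 1.3, "rx": 0, "ry": 0, "rz": 0, "gripper": 100},
    {"tx": 7.76, "ty": -9.85, "tz": 2.5, "rx": 0, "ry": 0, "rz": 0, "gripper": 100},
    {"tx": 7.76, "ty": -9.85, "tz": 5.5, "rx": 0, "ry": 0, "rz": 0, "gripper": 100},
    {"tx": 7.76, "ty": -9.85, "tz": 8.5, "rx": 0, "ry": 0, "rz": 0, "gripper": 100},
    {"tx": 7.76, "ty": -9.85, "tz": 10.5, "rx": 0, "ry": 0, "rz": 0, "gripper": 100},
    {"tx": 7.76, "ty": -9.85, "tz": 11.4, "rx": 0, "ry": 0, "rz": 0, "gripper": 100}
  ]
}}

```text
time_s: 1.43
tool_pos: [0.5719, -0.2496, 0.0576]
tool_rot: [-3.118, 0.362, 0.01]
wrist_force: [-0.3, -0.3, -0.4]
finger_gap: 0.0851
grasp_force: 0.0
```

```bash
python3 -c "
from h import *
go(.5759,-.2496,.061,-13.3)"
```

```text
t [ 0.39 -0.09 -0.34] r [-0.0017  0.0065  0.001 ] pos [ 0.5719 -0.2496  0.0576] F [-0.3 -0.3 -0.4] M [ 0.   -0.02 -0.02] gap 0.0851 g 0.0 time 1.43
```

Emit:
{"method": "send_rows", "body": {
  "targets": [
    {"tx": 0, "ty": 0, "tz": 0, "rx": 0, "ry": 0, "rz": 0, "gripper": 60},
    {"tx": 0, "ty": 0, "tz": 0, "rx": 0, "ry": 0, "rz": 0, "gripper": 30},
    {"tx": 0, "ty": 0, "tz": 0, "rx": 0, "ry": 0, "rz": 0, "gripper": 25},
    {"tx": 0, "ty": 0, "tz": 0, "rx": 0, "ry": 0, "rz": 0, "gripper": 0},
    {"tx": 0, "ty": 0, "tz": 0, "rx": 0, "ry": 0, "rz": 0, "gripper": 0},
    {"tx": 0, "ty": 0, "tz": 0, "rx": 0, "ry": 0, "rz": 0, "gripper": 0},
    {"tx": 0, "ty": 0, "tz": 0, "rx": 0, "ry": 0, "rz": 0, "gripper": 0},
    {"tx": 0, "ty": 0, "tz": 0, "rx": 0, "ry": 0, "rz": 0, "gripper": 0}
  ],
  "newtons": 100
}}

```text
time_s: 2.1
tool_pos: [0.5757, -0.2506, 0.0637]
tool_rot: [-3.12, 0.362, -0.005]
wrist_force: [-0.6, 4.8, 6.0]
finger_gap: 0.0168
grasp_force: 97.7
```

```bash
python3 -c "
from h import *
go(.5759,-.2496,.061,-13.3)"
```

```text
t [ 0.   -0.1   0.27] r [-0.0006 -0.0028  0.0013] pos [ 0.5757 -0.2506  0.0637] F [-0.6  4.8  6. ] M [ 0.67 -0.17 -0.18] gap 0.0168 g 97.7 time 2.1
```

Emit:
{"method": "send_rows", "body": {
  "targets": [
    {"tx": 0, "ty": 0, "tz": -0.5, "rx": 0, "ry": 0, "rz": 0, "gripper": 0},
    {"tx": 0, "ty": 0, "tz": -1.5, "rx": 0, "ry": 0, "rz": 0, "gripper": 0},
    {"tx": 0, "ty": 0, "tz": -3.0, "rx": 0, "ry": 0, "rz": 0, "gripper": 0},
    {"tx": 0, "ty": 0, "tz": -5.0, "rx": 0, "ry": 0, "rz": 0, "gripper": 0},
    {"tx": 0, "ty": 0, "tz": -7.5, "rx": 0, "ry": 0, "rz": 0, "gripper": 0},
    {"tx": 0, "ty": 0, "tz": -10.0, "rx": 0, "ry": 0, "rz": 0, "gripper": 0},
    {"tx": 0, "ty": 0, "tz": -12.0, "rx": 0, "ry": 0, "rz": 0, "gripper": 0},
    {"tx": 0, "ty": 0, "tz": -12.5, "rx": 0, "ry": 0, "rz": 0, "gripper": 0}
  ],
  "newtons": 110
}}

```text
time_s: 2.77
tool_pos: [0.5756, -0.252, 0.1909]
tool_rot: [3.118, -0.362, 0.007]
wrist_force: [1.6, -0.9, -6.6]
finger_gap: 0.0165
grasp_force: 108.0
```

```bash
python3 -c "
from h import *
c=np.radians(7.75); x=np.array([np.cos(c),np.sin(c)])
g=np.array([.5906,.2203])+.012*x
print(g)
go(*g,.186,7.75)"
```

```text
[0.60249039 0.22191821]
t [ -8.25 -46.75   0.36] r [ 0.0029 -0.0041 -0.3667] pos [ 0.5756 -0.252   0.1909] F [ 1.6 -0.9 -6.6] M [-0.04 -0.12  0.03] gap 0.0165 g 108.0 time 2.77
```

Emit:
{"method": "send_rows", "body": {
  "targets": [
    {"tx": -0.2, "ty": -1.0, "tz": 0, "rx": 0, "ry": 0, "rz": -0.01, "gripper": 0},
    {"tx": -0.5, "ty": -3.0, "tz": 0, "rx": 0, "ry": 0, "rz": -0.025, "gripper": 0},
    {"tx": -1.0, "ty": -6.0, "tz": 0, "rx": 0, "ry": 0, "rz": -0.05, "gripper": 0},
    {"tx": -1.6, "ty": -9.0, "tz": 0, "rx": 0, "ry": 0, "rz": -0.075, "gripper": 0},
    {"tx": -2.1, "ty": -12.0, "tz": 0, "rx": 0, "ry": 0, "rz": -0.1, "gripper": 0},
    {"tx": -2.6, "ty": -15.0, "tz": 0, "rx": 0, "ry": 0, "rz": -0.125, "gripper": 0},
    {"tx": -3.2, "ty": -18.0, "tz": 0, "rx": 0, "ry": 0, "rz": -0.15, "gripper": 0},
    {"tx": -3.7, "ty": -21.0, "tz": 0, "rx": 0, "ry": 0, "rz": -0.175, "gripper": 0}
  ]
}}

```text
time_s: 3.43
tool_pos: [0.5847, -0.0358, 0.1846]
tool_rot: [-3.14, 0.086, 0.007]
wrist_force: [0.6, 0.5, -7.1]
finger_gap: 0.0167
grasp_force: 107.9
```

```bash
python3 -c "
from h import *
go(.6025,.2219,.186,7.75)"
```

```text
t [  0.38 -25.83  -0.13] r [-0.0011  0.0043 -0.1898] pos [ 0.5847 -0.0358  0.1846] F [ 0.6  0.5 -7.1] M [-0.03 -0.1   0.02] gap 0.0167 g 107.9 time 3.43
```

Emit:
{"method": "send_rows", "body": {
  "targets": [
    {"tx": 0, "ty": -3.5, "tz": 0, "rx": 0, "ry": 0, "rz": -0.025, "gripper": 0},
    {"tx": 0.1, "ty": -7.0, "tz": 0, "rx": 0, "ry": 0, "rz": -0.05, "gripper": 0},
    {"tx": 0.1, "ty": -10.5, "tz": 0, "rx": 0, "ry": 0, "rz": -0.075, "gripper": 0},
    {"tx": 0.2, "ty": -14.0, "tz": 0, "rx": 0, "ry": 0, "rz": -0.1, "gripper": 0},
    {"tx": 0.2, "ty": -17.5, "tz": 0, "rx": 0, "ry": 0, "rz": -0.13, "gripper": 0},
    {"tx": 0.3, "ty": -21.0, "tz": 0, "rx": 0, "ry": 0, "rz": -0.155, "gripper": 0},
    {"tx": 0.3, "ty": -23.5, "tz": 0, "rx": 0, "ry": 0, "rz": -0.175, "gripper": 0},
    {"tx": 0.38, "ty": -25.3, "tz": 0, "rx": 0, "ry": 0, "rz": -0.19, "gripper": 0}
  ]
}}

```text
time_s: 4.1
tool_pos: [0.6065, 0.1949, 0.1844]
tool_rot: [-3.112, -0.277, 0.01]
wrist_force: [0.6, -0.6, -7.8]
finger_gap: 0.0169
grasp_force: 108.1
```

Emit:
{"method": "send_rows", "body": {
  "targets": [
    {"tx": 0, "ty": -0.3, "tz": 0, "rx": 0, "ry": 0, "rz": 0, "gripper": 0},
    {"tx": 0, "ty": -0.3, "tz": 0, "rx": 0, "ry": 0, "rz": 0, "gripper": 0},
    {"tx": 0, "ty": -0.3, "tz": 0, "rx": 0, "ry": 0, "rz": 0, "gripper": 0}
  ]
}}

```text
time_s: 4.35
tool_pos: [0.6074, 0.1935, 0.1858]
tool_rot: [-3.112, -0.273, 0.007]
wrist_force: [-0.2, -0.6, -6.5]
finger_gap: 0.0167
grasp_force: 108.2
```

```bash
python3 -c "
from h import *
go(.6025,.2219,.186,7.75)
im,de=grab('top','hov'); P=cloud('top',de)
s=env.sense(); dz=s['tool_pos'][2]-.0612
c0=np.array([.5906,.2203]); print('dz',dz)
Q=P[120:300,120:260].reshape(-1,3); print(np.histogram(Q[:,2],bins=np.arange(.1,.34,.01)))
for t in(.3,1,2): print(rim(P,.05+dz-.008,.05+dz+.008,c0,(.115,.085),np.radians(7.75),t))
print(cv2.imwrite('pics/hovc.png',cv2.resize(im[110:280,110:270,::-1],None,fx=3,fy=3)))"
```

```text
t [ 0.02 -2.88  0.03] r [-0.0177  0.0031  0.0399] pos [0.6074 0.1935 0.1858] F [-0.2 -0.6 -6.5] M [-0.11 -0.01 -0.04] gap 0.0167 g 108.2 time 4.35
dz 0.12501618177920773
(array([   0,    0,  160,  324, 2345,  589,  275,  513,   32,   36,   42,
         37,  282,   47,   55,   38,   21,   82,  136,   53,   24,   22,
         68]), array([0.1 , 0.11, 0.12, 0.13, 0.14, 0.15, 0.16, 0.17, 0.18, 0.19, 0.2 ,
       0.21, 0.22, 0.23, 0.24, 0.25, 0.26, 0.27, 0.28, 0.29, 0.3 , 0.31,
       0.32, 0.33]))
(array([0.59754785, 0.17421698]), array([0.19150729, 0.07626032]), 0.0245827529579401, 304)
(array([0.59764235, 0.17410999]), array([0.19086838, 0.07542157]), 0.0245827529579401, 304)
(array([0.59761682, 0.17369735]), array([0.19000756, 0.07275113]), 0.0245827529579401, 304)
True
```

View pics/hovc.png

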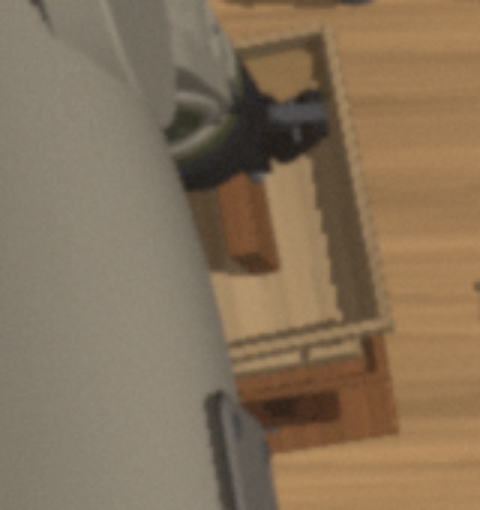

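The crop shows the held tray above the dolly: its right, near and far rims are visible and the arm hides its left side. It is still 29 mm short in y.

Emit:
{"method": "send_rows", "body": {
  "targets": [
    {"tx": 0, "ty": -1.0, "tz": 0, "rx": -0.005, "ry": 0, "rz": 0.02, "gripper": 0},
    {"tx": 0, "ty": -2.0, "tz": 0, "rx": -0.01, "ry": 0.003, "rz": 0.04, "gripper": 0},
    {"tx": 0, "ty": -2.88, "tz": 0, "rx": -0.018, "ry": 0.003, "rz": 0.04, "gripper": 0},
    {"tx": 0, "ty": -2.88, "tz": 0, "rx": -0.018, "ry": 0.003, "rz": 0.04, "gripper": 0},
    {"tx": 0, "ty": -2.88, "tz": 0, "rx": -0.018, "ry": 0.003, "rz": 0.04, "gripper": 0},
    {"tx": 0, "ty": -2.88, "tz": 0, "rx": -0.018, "ry": 0.003, "rz": 0.04, "gripper": 0}
  ]
}}

```text
time_s: 4.9
tool_pos: [0.6076, 0.1977, 0.1877]
tool_rot: [-3.108, -0.281, -0.0]
wrist_force: [0.5, 0.5, -6.7]
finger_gap: 0.0171
grasp_force: 108.3
```

```bash
cat >> h.py <<'E'
def edges(P,dz,c0,yaw):
    """tray outer edges in the target frame (mm): near (-x) and far (+x) ends, -y side, by line fits; and slope in mrad"""
    Q=P.reshape(-1,3); Q=Q[np.isfinite(Q[:,2])&(abs(Q[:,2]-.05-dz)<.009)]
    c,s=np.cos(yaw),np.sin(yaw); M=np.array([[c,s],[-s,c]]); q=(Q[:,:2]-c0)@M.T*1000; z=Q[:,2]*1000-1000*dz-50
    def fit(a,b,sgn,lo,hi,nom):
        m=(a>lo)&(a<hi)&(abs(b-nom)<14); A,B=a[m],b[m]
        if len(A)<20: return None
        xs=[];ys=[]
        for g in np.arange(lo,hi,5):
            k=(A>=g)&(A<g+5)
            if k.sum()>3: xs.append(A[k].mean()); ys.append(np.percentile(B[k],95 if sgn>0 else 5))
        xs,ys=np.array(xs),np.array(ys); k=abs(ys-np.median(ys))<4; p=np.polyfit(xs[k],ys[k],1); return round(float(np.median(ys[k])),2),round(p[0]*1000,1),int(k.sum()),round(float(np.median(z[m])),1)
    print('near',fit(q[:,1],q[:,0],-1,-60,60,-92),'far',fit(q[:,1],q[:,0],1,-60,60,92),'right',fit(q[:,0],q[:,1],-1,-85,85,-67),'left',fit(q[:,0],q[:,1],1,-85,85,67))
E
python3 -c "
from h import *
go(.6025,.2219,.186,7.75)
im,de=grab('top','hov2'); P=cloud('top',de)
dz=env.sense()['tool_pos'][2]-.0612; c0=np.array([.5906,.2203])
edges(P,dz,c0,np.radians(7.75))
im0,de0=load('top0'); P0=cloud('top',de0)
edges(P0,.022,c0,np.radians(7.75)); edges(P0,.028,c0,np.radians(7.75)) # bottom tray, same method
edges(P0,0,np.array([.5642,-.2468]),np.radians(-13.3))
im,de=grab('scene','hov2s')
c=im[150:300,260:420,::-1]; cv2.imwrite('pics/hov2c.png',cv2.resize(c,None,fx=4,fy=4))"
```

```text
t [-0.07 -2.47  0.22] r [-0.0204 -0.0016  0.0452] pos [0.6076 0.1977 0.1877] F [ 0.5  0.5 -6.7] M [-0.05  0.07 -0.02] gap 0.0171 g 108.3 time 4.9
near (-93.02, np.float64(-41.6), 12, -2.4) far (96.24, np.float64(-34.0), 6, -3.6) right None left None
near (-94.18, np.float64(-1.3), 24, -0.9) far (94.21, np.float64(-2.0), 24, -1.3) right (-69.82, np.float64(-0.9), 34, -1.2) left (68.93, np.float64(13.8), 34, -1.7)
near (-93.71, np.float64(0.4), 24, -5.6) far (94.03, np.float64(-2.5), 24, -6.0) right (-69.41, np.float64(-1.0), 34, -6.3) left (68.94, np.float64(16.8), 34, -6.5)
near (-93.98, np.float64(-2.6), 24, 0.8) far (93.33, np.float64(7.5), 24, -0.8) right (-69.8, np.float64(-19.4), 34, 0.0) left (70.38, np.float64(-10.4), 34, 0.0)
```

View pics/hov2c.png

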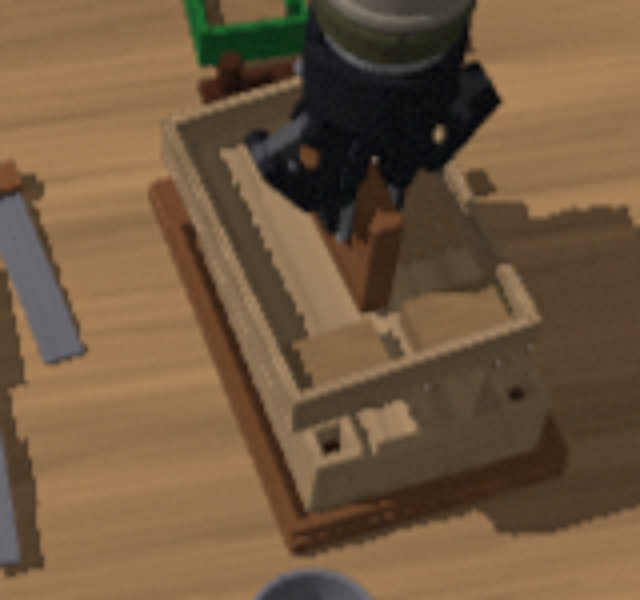

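```bash
python3 -c "
from h import *
s=env.sense(); print(s['joint_positions'].round(3),s['qd'].round(3))
go(.6025,.2219,.186,7.75)"
```

```text
[0.179 0.45  0.14  1.259 0.02  3.141] [-0.001  0.001  0.001 -0.001 -0.     0.   ]
t [-0.07 -2.46  0.21] r [-0.0204 -0.0015  0.0452] pos [0.6076 0.1977 0.1876] F [ 0.1 -0.  -6.8] M [-0.03  0.03 -0.02] gap 0.0168 g 108.3 time 5.0
```

Joint 6 is at its limit, so that yaw can't be reached. The tray fits either way round, so I'll lift it and give it a half turn the other way.

Emit:
{"method": "send_rows", "body": {
  "targets": [
    {"tx": 0, "ty": 0, "tz": -1.5, "rx": 0, "ry": 0, "rz": 0, "gripper": 0},
    {"tx": 0, "ty": 0, "tz": -3.5, "rx": 0, "ry": 0, "rz": 0, "gripper": 0},
    {"tx": 0, "ty": 0, "tz": -5.5, "rx": 0, "ry": 0, "rz": -0.05, "gripper": 0},
    {"tx": 0, "ty": 0, "tz": -6, "rx": 0, "ry": 0, "rz": -0.15, "gripper": 0},
    {"tx": 0, "ty": 0, "tz": -6, "rx": 0, "ry": 0, "rz": -0.27, "gripper": 0},
    {"tx": 0, "ty": 0, "tz": -6, "rx": 0, "ry": 0, "rz": -0.39, "gripper": 0},
    {"tx": 0, "ty": 0, "tz": -6, "rx": 0, "ry": 0, "rz": -0.51, "gripper": 0},
    {"tx": 0, "ty": 0, "tz": -6, "rx": 0, "ry": 0, "rz": -0.63, "gripper": 0}
  ]
}}

```text
time_s: 5.67
tool_pos: [0.6077, 0.1965, 0.2476]
tool_rot: [-2.866, -1.239, -0.01]
wrist_force: [-0.2, 0.3, -6.1]
finger_gap: 0.0167
grasp_force: 108.4
```

Emit:
{"method": "send_rows", "body": {
  "targets": [
    {"tx": 0, "ty": 0, "tz": 0, "rx": 0, "ry": 0, "rz": -0.12, "gripper": 0},
    {"tx": 0, "ty": 0, "tz": 0, "rx": 0, "ry": 0, "rz": -0.24, "gripper": 0},
    {"tx": 0, "ty": 0, "tz": 0, "rx": 0, "ry": 0, "rz": -0.36, "gripper": 0},
    {"tx": 0, "ty": 0, "tz": 0, "rx": 0, "ry": 0, "rz": -0.48, "gripper": 0},
    {"tx": 0, "ty": 0, "tz": 0, "rx": 0, "ry": 0, "rz": -0.6, "gripper": 0},
    {"tx": 0, "ty": 0, "tz": 0, "rx": 0, "ry": 0, "rz": -0.72, "gripper": 0},
    {"tx": 0, "ty": 0, "tz": 0, "rx": 0, "ry": 0, "rz": -0.84, "gripper": 0},
    {"tx": 0, "ty": 0, "tz": 0, "rx": 0, "ry": 0, "rz": -0.96, "gripper": 0}
  ]
}}

```text
time_s: 6.33
tool_pos: [0.6077, 0.1965, 0.2475]
tool_rot: [-1.973, -2.427, -0.023]
wrist_force: [0.2, 0.1, -6.6]
finger_gap: 0.0166
grasp_force: 108.4
```

Emit:
{"method": "send_rows", "body": {
  "targets": [
    {"tx": 0, "ty": 0, "tz": 0, "rx": 0, "ry": 0, "rz": -0.12, "gripper": 0},
    {"tx": 0, "ty": 0, "tz": 0, "rx": 0, "ry": 0, "rz": -0.24, "gripper": 0},
    {"tx": 0, "ty": 0, "tz": 0, "rx": 0, "ry": 0, "rz": -0.36, "gripper": 0},
    {"tx": 0, "ty": 0, "tz": 0, "rx": 0, "ry": 0, "rz": -0.48, "gripper": 0},
    {"tx": 0, "ty": 0, "tz": 0, "rx": 0, "ry": 0, "rz": -0.6, "gripper": 0},
    {"tx": 0, "ty": 0, "tz": 0, "rx": 0, "ry": 0, "rz": -0.72, "gripper": 0},
    {"tx": 0, "ty": 0, "tz": 0, "rx": 0, "ry": 0, "rz": -0.84, "gripper": 0},
    {"tx": 0, "ty": 0, "tz": 0, "rx": 0, "ry": 0, "rz": -0.96, "gripper": 0}
  ]
}}

```text
time_s: 7.0
tool_pos: [0.6077, 0.1966, 0.2475]
tool_rot: [-0.631, -3.071, -0.031]
wrist_force: [-0.6, -0.1, -5.7]
finger_gap: 0.017
grasp_force: 108.4
```

```bash
python3 -c "
from h import *
c=np.radians(7.75); x=np.array([np.cos(c),np.sin(c)])
g=np.array([.5906,.2203])-.012*x; print(g)
s=env.sense(); print(s['joint_positions'].round(3))
go(*g,.19,187.75)"
```

```text
[0.57870961 0.21868179]
[0.178 0.436 0.265 1.398 0.02  0.583]
t [3.48 0.79 5.8 ] r [ 0.0202 -0.0046 -0.5404] pos [0.6077 0.1966 0.2475] F [-0.6 -0.1 -5.7] M [-0.06 -0.02  0.02] gap 0.017 g 108.4 time 7.0
```

Emit:
{"method": "send_rows", "body": {
  "targets": [
    {"tx": 0.5, "ty": 0.1, "tz": 0, "rx": 0.005, "ry": -0.001, "rz": -0.12, "gripper": 0},
    {"tx": 1.2, "ty": 0.3, "tz": 0, "rx": 0.01, "ry": -0.002, "rz": -0.24, "gripper": 0},
    {"tx": 2.0, "ty": 0.5, "tz": 0, "rx": 0.015, "ry": -0.003, "rz": -0.36, "gripper": 0},
    {"tx": 2.8, "ty": 0.7, "tz": 1, "rx": 0.02, "ry": -0.004, "rz": -0.46, "gripper": 0},
    {"tx": 3.3, "ty": 0.8, "tz": 2.5, "rx": 0.02, "ry": -0.0046, "rz": -0.52, "gripper": 0},
    {"tx": 3.48, "ty": 0.79, "tz": 4, "rx": 0.02, "ry": -0.0046, "rz": -0.54, "gripper": 0},
    {"tx": 3.48, "ty": 0.79, "tz": 5.3, "rx": 0.02, "ry": -0.0046, "rz": -0.54, "gripper": 0},
    {"tx": 3.48, "ty": 0.79, "tz": 5.8, "rx": 0.02, "ry": -0.0046, "rz": -0.54, "gripper": 0}
  ]
}}

```text
time_s: 7.67
tool_pos: [0.5776, 0.2189, 0.1879]
tool_rot: [0.203, -3.132, 0.0]
wrist_force: [-0.6, -0.0, -7.3]
finger_gap: 0.0169
grasp_force: 108.3
```

Emit:
{"method": "send_rows", "body": {
  "targets": [
    {"tx": 0, "ty": 0, "tz": 0, "rx": 0, "ry": 0, "rz": 0, "gripper": 0},
    {"tx": 0, "ty": 0, "tz": 0, "rx": 0, "ry": 0, "rz": 0, "gripper": 0},
    {"tx": 0, "ty": 0, "tz": 0, "rx": 0, "ry": 0, "rz": 0, "gripper": 0},
    {"tx": 0, "ty": 0, "tz": 0, "rx": 0, "ry": 0, "rz": 0, "gripper": 0}
  ]
}}

```text
time_s: 8.0
tool_pos: [0.5797, 0.2189, 0.1912]
tool_rot: [-0.202, 3.133, 0.001]
wrist_force: [0.9, -0.0, -6.6]
finger_gap: 0.0169
grasp_force: 108.3
```

```bash
python3 -c "
from h import *
s=env.sense(); print(s['joint_positions'].round(3))
go(.5787,.2187,.19,187.75)
im,de=grab('top','hov3'); P=cloud('top',de)
dz=env.sense()['tool_pos'][2]-.0612; c0=np.array([.5906,.2203])
edges(P,dz,c0,np.radians(7.75))
ims,des=grab('scene','hov3s'); Ps=cloud('scene',des); edges(Ps,dz,c0,np.radians(7.75))
im0,de0=load('top0') if 0 else env.grab_frame('scene')
o=np.hstack([cv2.resize(im[120:270,120:260,::-1],(560,600))[:, :380],cv2.resize(ims[150:300,280:420,::-1],(420,450)).copy().__class__((600,420,3),np.uint8)*0])
o[:450,380:]=cv2.resize(ims[150:300,280:420,::-1],(420,450)); cv2.imwrite('pics/hov3c.png',o)"
```

```text
[0.231 0.412 0.09  1.248 0.    0.103]
t [ 0.1  -0.01  0.12] r [ 0.0005  0.002  -0.0066] pos [0.5797 0.2189 0.1912] F [ 0.9 -0.  -6.6] M [ 0.01 -0.01 -0.01] gap 0.0169 g 108.3 time 8.0
near (-93.09, np.float64(8.2), 23, -2.7) far (94.77, np.float64(6.6), 18, -2.1) right (-71.6, np.float64(-10.7), 34, -2.2) left (67.47, np.float64(117.5), 8, -3.0)
near (-94.13, np.float64(28.0), 6, -2.5) far (95.43, np.float64(11.2), 24, -1.7) right (-71.38, np.float64(-10.4), 34, -1.4) left (67.4, np.float64(-12.7), 25, -1.8)
```

View pics/hov3c.png

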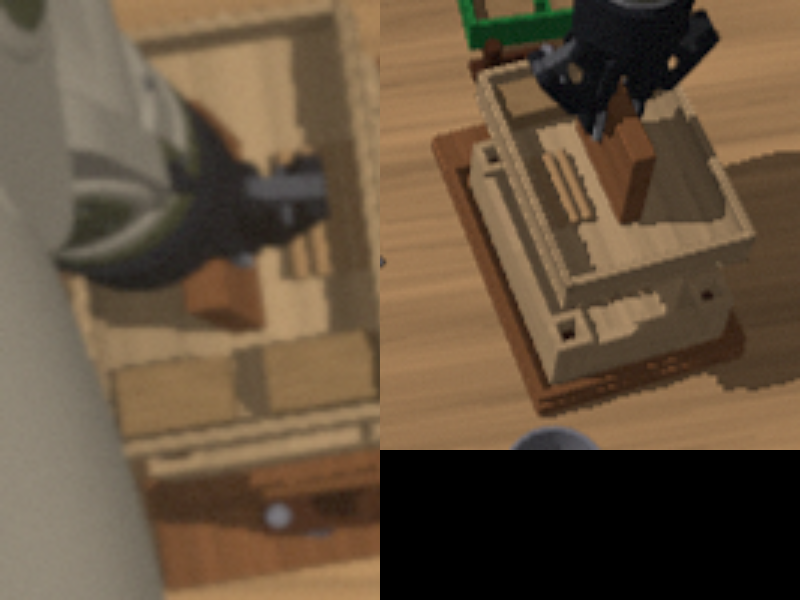

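The picture shows the half-turned tray hovering over the bottom tray, slightly to dolly -y and a little clockwise. I'll correct that while lowering to just above the blocks.

Emit:
{"method": "send_rows", "body": {
  "targets": [
    {"tx": 0.04, "ty": 0.1, "tz": 1, "rx": 0, "ry": 0, "rz": -0.009, "gripper": 0},
    {"tx": 0.08, "ty": 0.14, "tz": 2.2, "rx": 0, "ry": 0, "rz": -0.009, "gripper": 0},
    {"tx": 0.08, "ty": 0.14, "tz": 3.2, "rx": 0, "ry": 0, "rz": -0.009, "gripper": 0},
    {"tx": 0.08, "ty": 0.14, "tz": 4.0, "rx": 0, "ry": 0, "rz": -0.009, "gripper": 0},
    {"tx": 0.08, "ty": 0.14, "tz": 4.2, "rx": 0, "ry": 0, "rz": -0.009, "gripper": 0},
    {"tx": 0.08, "ty": 0.14, "tz": 4.2, "rx": 0, "ry": 0, "rz": -0.009, "gripper": 0},
    {"tx": 0.08, "ty": 0.14, "tz": 4.2, "rx": 0, "ry": 0, "rz": -0.009, "gripper": 0},
    {"tx": 0.08, "ty": 0.14, "tz": 4.2, "rx": 0, "ry": 0, "rz": -0.009, "gripper": 0}
  ]
}}

```text
time_s: 8.82
tool_pos: [0.5784, 0.2203, 0.1487]
tool_rot: [-0.216, 3.133, 0.001]
wrist_force: [0.5, 0.5, -5.6]
finger_gap: 0.0166
grasp_force: 108.4
```

```bash
python3 -c "
from h import *
go(.5787,.2187,.1415,187.75)
im,de=grab('top','hov4'); P=cloud('top',de)
dz=env.sense()['tool_pos'][2]-.0635; c0=np.array([.5906,.2203])
edges(P,dz,c0,np.radians(7.75))
ims,des=grab('scene','hov4s'); Ps=cloud('scene',des); edges(Ps,dz,c0,np.radians(7.75))
ims,des=load('scene0') if 0 else (0,0)
go(.5787,.2187,.1415,187.75)"
```

```text
t [-0.01 -0.16  0.72] r [0.0004 0.0011 0.0026] pos [0.5784 0.2203 0.1487] F [ 0.5  0.5 -5.6] M [-0.03 -0.04  0.04] gap 0.0166 g 108.4 time 8.82
near (-94.21, np.float64(-2.3), 22, -0.9) far (93.91, np.float64(-3.5), 18, -0.8) right (-70.25, np.float64(-2.3), 34, -0.6) left (66.46, np.float64(218.0), 4, -2.0)
near (-94.02, np.float64(-60.3), 7, -2.8) far (94.41, np.float64(-2.9), 24, 0.3) right (-69.76, np.float64(-4.4), 34, 0.5) left (68.64, np.float64(-1.0), 25, 0.6)
t [-0.   -0.16  0.73] r [0.0004 0.0014 0.0026] pos [0.5784 0.2203 0.1488] F [ 0.4  0.6 -6.8] M [ 0.05 -0.04  0.01] gap 0.0168 g 108.4 time 8.92
```

Emit:
{"method": "send_rows", "body": {
  "targets": [
    {"tx": 0, "ty": 0.02, "tz": 0.2, "rx": 0, "ry": 0, "rz": 0, "gripper": 0},
    {"tx": 0, "ty": 0.02, "tz": 0.4, "rx": 0, "ry": 0, "rz": 0, "gripper": 0},
    {"tx": 0, "ty": 0.02, "tz": 0.6, "rx": 0, "ry": 0, "rz": 0, "gripper": 0},
    {"tx": 0, "ty": 0.02, "tz": 0.8, "rx": 0, "ry": 0, "rz": 0, "gripper": 0},
    {"tx": 0, "ty": 0.02, "tz": 0.95, "rx": 0, "ry": 0, "rz": 0, "gripper": 0},
    {"tx": 0, "ty": 0.02, "tz": 1.1, "rx": 0, "ry": 0, "rz": 0, "gripper": 0},
    {"tx": 0, "ty": 0.02, "tz": 1.1, "rx": 0, "ry": 0, "rz": 0, "gripper": 0}
  ]
}}

```text
time_s: 9.5
tool_pos: [0.5776, 0.2203, 0.1365]
tool_rot: [0.216, -3.133, -0.0]
wrist_force: [0.4, -0.5, -6.4]
finger_gap: 0.0166
grasp_force: 108.4
```

```bash
python3 -c "
from h import *
go(.5784,.2205,.1275,187.75)"
```

```text
t [-0.08  0.01  0.9 ] r [ 0.0002 -0.0008  0.0026] pos [0.5776 0.2203 0.1365] F [ 0.4 -0.5 -6.4] M [-0.02  0.01  0.01] gap 0.0166 g 108.4 time 9.5
```

Emit:
{"method": "send_rows", "body": {
  "targets": [
    {"tx": 0, "ty": 0, "tz": 0.2, "rx": 0, "ry": 0, "rz": 0, "gripper": 0},
    {"tx": 0, "ty": 0, "tz": 0.4, "rx": 0, "ry": 0, "rz": 0, "gripper": 0},
    {"tx": 0, "ty": 0, "tz": 0.55, "rx": 0, "ry": 0, "rz": 0, "gripper": 0},
    {"tx": 0, "ty": 0, "tz": 0.7, "rx": 0, "ry": 0, "rz": 0, "gripper": 0},
    {"tx": 0, "ty": 0, "tz": 0.7, "rx": 0, "ry": 0, "rz": 0, "gripper": 0},
    {"tx": 0, "ty": 0, "tz": 0.7, "rx": 0, "ry": 0, "rz": 0, "gripper": 0}
  ]
}}

```text
time_s: 10.0
tool_pos: [0.5777, 0.2203, 0.1299]
tool_rot: [0.216, -3.134, -0.0]
wrist_force: [0.5, -0.5, -6.4]
finger_gap: 0.0171
grasp_force: 108.4
```

```bash
python3 -c "
from h import *
go(.5784,.2205,.1275,187.75)"
```

```text
t [-0.07  0.01  0.24] r [ 0.0002 -0.0004  0.0026] pos [0.5777 0.2203 0.1299] F [ 0.5 -0.5 -6.4] M [-0.    0.    0.01] gap 0.0171 g 108.4 time 10.0
```

Emit:
{"method": "send_rows", "body": {
  "targets": [
    {"tx": 0, "ty": 0, "tz": 0.15, "rx": 0, "ry": 0, "rz": 0, "gripper": 0},
    {"tx": 0, "ty": 0, "tz": 0.25, "rx": 0, "ry": 0, "rz": 0, "gripper": 0},
    {"tx": 0, "ty": 0, "tz": 0.35, "rx": 0, "ry": 0, "rz": 0, "gripper": 0},
    {"tx": 0, "ty": 0, "tz": 0.35, "rx": 0, "ry": 0, "rz": 0, "gripper": 0},
    {"tx": 0, "ty": 0, "tz": 0.35, "rx": 0, "ry": 0, "rz": 0, "gripper": 0}
  ]
}}

```text
time_s: 10.42
tool_pos: [0.5783, 0.2204, 0.1278]
tool_rot: [-0.216, 3.133, 0.001]
wrist_force: [-1.3, -1.7, 3.2]
finger_gap: 0.0165
grasp_force: 109.7
```

```bash
python3 -c "
from h import *
go(.5784,.2205,.1275,187.75)"
```

```text
t [-0.01  0.01  0.03] r [0.0003 0.0016 0.0026] pos [0.5783 0.2204 0.1278] F [-1.3 -1.7  3.2] M [-0.14  0.72  0.03] gap 0.0165 g 109.7 time 10.42
```

Contact at about the home height, with the net force only a few newtons. I'll release.

Emit:
{"method": "send_rows", "body": {
  "targets": [
    {"tx": 0, "ty": 0, "tz": 0, "rx": 0, "ry": 0, "rz": 0, "gripper": 25},
    {"tx": 0, "ty": 0, "tz": 0, "rx": 0, "ry": 0, "rz": 0, "gripper": 35},
    {"tx": 0, "ty": 0, "tz": 0, "rx": 0, "ry": 0, "rz": 0, "gripper": 50},
    {"tx": 0, "ty": 0, "tz": 0, "rx": 0, "ry": 0, "rz": 0, "gripper": 50},
    {"tx": 0, "ty": 0, "tz": 0, "rx": 0, "ry": 0, "rz": 0, "gripper": 50},
    {"tx": 0, "ty": 0, "tz": 0, "rx": 0, "ry": 0, "rz": 0, "gripper": 50}
  ]
}}

```text
time_s: 10.92
tool_pos: [0.5779, 0.2204, 0.1265]
tool_rot: [0.216, -3.134, -0.0]
wrist_force: [0.2, -0.3, -0.3]
finger_gap: 0.0427
grasp_force: 0.0
```

Emit:
{"method": "send_rows", "body": {
  "targets": [
    {"tx": 0, "ty": 0, "tz": -1, "rx": 0, "ry": 0, "rz": 0, "gripper": 50},
    {"tx": 0, "ty": 0, "tz": -3, "rx": 0, "ry": 0, "rz": 0, "gripper": 50},
    {"tx": 0, "ty": 0, "tz": -5.5, "rx": 0, "ry": 0, "rz": 0, "gripper": 50},
    {"tx": 0, "ty": 0, "tz": -8, "rx": 0, "ry": 0, "rz": 0, "gripper": 50},
    {"tx": 0, "ty": 0, "tz": -10, "rx": 0, "ry": 0, "rz": 0, "gripper": 30},
    {"tx": 0, "ty": 0, "tz": -10, "rx": 0, "ry": 0, "rz": 0, "gripper": 0},
    {"tx": 0, "ty": 0, "tz": -10, "rx": 0, "ry": 0, "rz": 0, "gripper": 0}
  ]
}}

```text
time_s: 11.5
tool_pos: [0.5789, 0.2206, 0.2287]
tool_rot: [-0.216, 3.13, 0.001]
wrist_force: [-0.3, 0.9, 0.2]
finger_gap: 0.0075
grasp_force: 0.0
```

```bash
python3 -c "
from h import *
s=env.sense(); print(s['joint_positions'].round(3))
for n in('top','scene'):
    im,de=grab(n,'rel'+n); P=cloud(n,de); edges(P,.064,np.array([.5906,.2203]),np.radians(7.75))
    Q=P.reshape(-1,3); c,s_=np.cos(.1353),np.sin(.1353); q=(Q[:,:2]-[.5906,.2203])@np.array([[c,s_],[-s_,c]]).T
    for nm,m in (('near',(abs(q[:,0]+.092)<.003)&(abs(q[:,1])<.06)),('far',(abs(q[:,0]-.092)<.003)&(abs(q[:,1])<.06)),('right',(abs(q[:,1]+.067)<.003)&(abs(q[:,0])<.08)),('left',(abs(q[:,1]-.067)<.003)&(abs(q[:,0])<.08))):
        k=m&(abs(Q[:,2]-.114)<.02); print(nm,k.sum(),np.median(Q[k,2]).round(4),end=' ')
    print()
d=np.array([c,s_]); l=np.array([-s_,c]); pv=np.array([.5704,.2182])-.108*d
print('pivot',pv,'knob0',pv-.045*l,'knob1',pv+.045*d)
go(.5784,.2205,.2275,187.75)"
```

```text
[0.234 0.399 0.163 1.331 0.    0.097]
near (-94.42, np.float64(1.6), 24, -0.3) far (93.86, np.float64(3.3), 19, -0.7) right (-70.08, np.float64(-0.5), 34, -0.3) left (69.08, np.float64(32.4), 17, -0.6)
near 243 0.1137 far 181 0.1133 right 272 0.1139 left 123 0.1139 
near (-95.16, np.float64(-13.1), 19, -1.9) far (93.95, np.float64(-3.7), 24, 0.3) right (-69.51, np.float64(-2.0), 34, 0.4) left (69.33, np.float64(-0.6), 34, 0.3)
near 195 0.1096 far 301 0.1099 right 285 0.1134 left 306 0.112 
pivot [0.46338702 0.20363214] knob0 [0.46945696 0.1590434 ] knob1 [0.50797576 0.20970208]
t [-0.09  0.01 -0.15] r [ 0.0002 -0.0008  0.0026] pos [0.5775 0.2202 0.226 ] F [ 0.4 -0.1 -0.3] M [ 0.02 -0.01  0.04] gap 0.0003 g 0.0 time 11.6
```

Rim is at 113.7 mm all round against 114 mm when home, so the tray is fully seated. Next the lever: I'll push the knob with shut fingers, tool turned 45°.

```bash
cat >> h.py <<'E'
def D(x,y):
    c,s=np.cos(.1353),np.sin(.1353); return np.array([.58724+c*x-s*y,.22049+s*x+c*y])
def push(th,gap): # pusher centre for lever angle th, mm
    n=np.array([1,1])/2**.5; k=np.array([-125+45*np.sin(th),-45*np.cos(th)]); return D(*((k-n*(18+gap))/1000))
E
python3 -c "
from h import *
p=push(0,14); print(p)
go(*p,.226,232.75); go(*p,.136,232.75)"
```

```text
[0.45008386 0.13356753]
t [13.82 -6.83  0.02] r [ 5.000e-04 -7.000e-04 -7.828e-01] pos [0.5775 0.2202 0.226 ] F [ 0.4 -0.1 -0.3] M [ 0.02 -0.01  0.04] gap 0.0003 g 0.0 time 11.6
t [13.81 -6.84  9.02] r [ 5.000e-04 -7.000e-04 -7.828e-01] pos [0.5775 0.2202 0.226 ] F [ 0.4 -0.1 -0.3] M [ 0.02 -0.01  0.04] gap 0.0003 g 0.0 time 11.6
```

Emit:
{"method": "send_rows", "body": {
  "targets": [
    {"tx": 1.5, "ty": -0.8, "tz": 0, "rx": 0, "ry": 0, "rz": -0.1, "gripper": 0},
    {"tx": 3.5, "ty": -1.7, "tz": 0, "rx": 0, "ry": 0, "rz": -0.2, "gripper": 0},
    {"tx": 5.5, "ty": -2.7, "tz": 0, "rx": 0, "ry": 0, "rz": -0.3, "gripper": 0},
    {"tx": 7.5, "ty": -3.7, "tz": 0, "rx": 0, "ry": 0, "rz": -0.42, "gripper": 0},
    {"tx": 9.5, "ty": -4.7, "tz": 0, "rx": 0, "ry": 0, "rz": -0.54, "gripper": 0},
    {"tx": 11.5, "ty": -5.7, "tz": 0, "rx": 0, "ry": 0, "rz": -0.66, "gripper": 0},
    {"tx": 13, "ty": -6.5, "tz": 0, "rx": 0, "ry": 0, "rz": -0.76, "gripper": 0},
    {"tx": 13.8, "ty": -6.8, "tz": 0, "rx": 0, "ry": 0, "rz": -0.783, "gripper": 0}
  ]
}}

```text
time_s: 12.27
tool_pos: [0.4477, 0.1329, 0.2252]
tool_rot: [1.4, -2.809, -0.002]
wrist_force: [0.8, 0.1, -0.2]
finger_gap: -0.0002
grasp_force: 0.0
```

Emit:
{"method": "send_rows", "body": {
  "targets": [
    {"tx": 0, "ty": 0, "tz": 1, "rx": 0, "ry": 0, "rz": 0, "gripper": 0},
    {"tx": 0, "ty": 0, "tz": 3.5, "rx": 0, "ry": 0, "rz": 0, "gripper": 0},
    {"tx": 0, "ty": 0, "tz": 6, "rx": 0, "ry": 0, "rz": 0, "gripper": 0},
    {"tx": 0, "ty": 0, "tz": 8, "rx": 0, "ry": 0, "rz": 0, "gripper": 0},
    {"tx": 0, "ty": 0, "tz": 8.8, "rx": 0, "ry": 0, "rz": 0, "gripper": 0},
    {"tx": 0, "ty": 0, "tz": 8.8, "rx": 0, "ry": 0, "rz": 0, "gripper": 0},
    {"tx": 0, "ty": 0, "tz": 8.8, "rx": 0, "ry": 0, "rz": 0, "gripper": 0}
  ]
}}

```text
time_s: 12.85
tool_pos: [0.4503, 0.1342, 0.1379]
tool_rot: [1.395, -2.813, -0.001]
wrist_force: [0.6, 0.1, -0.5]
finger_gap: 0.0
grasp_force: 0.0
```

```bash
python3 -c "
from h import *
go(*push(0,14),.136,232.75)
for t in (0,.2,.4,.6,.8,1.0,1.2,1.4,1.57): print(t,end=' '); go(*push(t,0),.136,232.75)" | cut -c1-75
```

```text
t [ 0.06 -0.02  0.19] r [ 0.0014 -0.001  -0.    ] pos [0.4503 0.1342 0.1379
0 t [-1.34 -0.02  0.19] r [ 0.0014 -0.001  -0.    ] pos [0.4503 0.1342 0.13
0.2 t [-2.04 -0.59  0.19] r [ 0.0014 -0.001  -0.    ] pos [0.4503 0.1342 0.
0.4 t [-2.83 -1.01  0.19] r [ 0.0014 -0.001  -0.    ] pos [0.4503 0.1342 0.
0.6 t [-3.69 -1.26  0.19] r [ 0.0014 -0.001  -0.    ] pos [0.4503 0.1342 0.
0.8 t [-4.59 -1.34  0.19] r [ 0.0014 -0.001  -0.    ] pos [0.4503 0.1342 0.
1.0 t [-5.48 -1.23  0.19] r [ 0.0014 -0.001  -0.    ] pos [0.4503 0.1342 0.
1.2 t [-6.33 -0.95  0.19] r [ 0.0014 -0.001  -0.    ] pos [0.4503 0.1342 0.
1.4 t [-7.12 -0.51  0.19] r [ 0.0014 -0.001  -0.    ] pos [0.4503 0.1342 0.
1.57 t [-7.7  -0.02  0.19] r [ 0.0014 -0.001  -0.    ] pos [0.4503 0.1342 0
```

Emit:
{"method": "send_rows", "body": {
  "targets": [
    {"tx": -0.7, "ty": 0, "tz": 0.1, "rx": 0, "ry": 0, "rz": 0, "gripper": 0},
    {"tx": -1.3, "ty": 0, "tz": 0.1, "rx": 0, "ry": 0, "rz": 0, "gripper": 0},
    {"tx": -2.0, "ty": -0.6, "tz": 0.1, "rx": 0, "ry": 0, "rz": 0, "gripper": 0},
    {"tx": -2.8, "ty": -1.0, "tz": 0.1, "rx": 0, "ry": 0, "rz": 0, "gripper": 0},
    {"tx": -3.7, "ty": -1.25, "tz": 0.1, "rx": 0, "ry": 0, "rz": 0, "gripper": 0},
    {"tx": -4.6, "ty": -1.35, "tz": 0.1, "rx": 0, "ry": 0, "rz": 0, "gripper": 0},
    {"tx": -5.2, "ty": -1.3, "tz": 0.1, "rx": 0, "ry": 0, "rz": 0, "gripper": 0},
    {"tx": -5.5, "ty": -1.25, "tz": 0.1, "rx": 0, "ry": 0, "rz": 0, "gripper": 0}
  ]
}}

```text
time_s: 13.52
tool_pos: [0.4949, 0.1711, 0.138]
tool_rot: [-1.396, 2.813, -0.0]
wrist_force: [0.6, -1.9, 0.1]
finger_gap: -0.0002
grasp_force: 0.7
```

```bash
python3 -c "
from h import *
for t in (1.0,1.2,1.4,1.57): print(t,end=' '); go(*push(t,0),.137,232.75)" 
```

```text
1.0 t [0.17 0.08 0.1 ] r [-0.0007  0.0013  0.0006] pos [0.4949 0.1711 0.138 ] F [ 0.6 -1.9  0.1] M [-0.38 -0.03 -0.  ] gap -0.0002 g 0.7 time 13.52
1.2 t [-0.69  0.36  0.11] r [-0.0007  0.0013  0.0006] pos [0.4949 0.1711 0.138 ] F [ 0.6 -1.9  0.1] M [-0.38 -0.03 -0.  ] gap -0.0002 g 0.7 time 13.52
1.4 t [-1.47  0.8   0.11] r [-0.0007  0.0013  0.0006] pos [0.4949 0.1711 0.138 ] F [ 0.6 -1.9  0.1] M [-0.38 -0.03 -0.  ] gap -0.0002 g 0.7 time 13.52
1.57 t [-2.06  1.29  0.11] r [-0.0007  0.0013  0.0006] pos [0.4949 0.1711 0.138 ] F [ 0.6 -1.9  0.1] M [-0.38 -0.03 -0.  ] gap -0.0002 g 0.7 time 13.52
```

Contact force is about 2 N, so the lever is following. I'll go on towards the stop.

Emit:
{"method": "send_rows", "body": {
  "targets": [
    {"tx": -0.4, "ty": 0.2, "tz": 0, "rx": 0, "ry": 0, "rz": 0, "gripper": 0},
    {"tx": -0.75, "ty": 0.4, "tz": 0, "rx": 0, "ry": 0, "rz": 0, "gripper": 0},
    {"tx": -1.1, "ty": 0.6, "tz": 0, "rx": 0, "ry": 0, "rz": 0, "gripper": 0},
    {"tx": -1.45, "ty": 0.8, "tz": 0, "rx": 0, "ry": 0, "rz": 0, "gripper": 0},
    {"tx": -1.75, "ty": 1.05, "tz": 0, "rx": 0, "ry": 0, "rz": 0, "gripper": 0},
    {"tx": -1.85, "ty": 1.15, "tz": 0, "rx": 0, "ry": 0, "rz": 0, "gripper": 0},
    {"tx": -1.85, "ty": 1.15, "tz": 0, "rx": 0, "ry": 0, "rz": 0, "gripper": 0}
  ]
}}

```text
time_s: 14.1
tool_pos: [0.4956, 0.1926, 0.1375]
tool_rot: [-1.397, 2.814, 0.002]
wrist_force: [0.3, -0.0, 0.0]
finger_gap: 0.0001
grasp_force: 0.0
```

```bash
python3 -c "
from h import *
go(*push(1.57,0),.137,232.75)
im,de=grab('top','lev'); P=cloud('top',de); Q=P.reshape(-1,3); q=(Q[:,:2]-D(-.125,0)); c,s=np.cos(.1353),np.sin(.1353); q=q@np.array([[c,s],[-s,c]]).T*1000
m=(abs(Q[:,2]-.129)<.006)&(q[:,0]>-20)&(q[:,0]<70)&(abs(q[:,1])<70); print(m.sum(),cv2.minAreaRect(q[m].astype(np.float32)))
k=(abs(Q[:,2]-.154)<.005)&(np.hypot(*q.T)<65); print('knob',k.sum(),np.median(q[k],0))
cv2.imwrite('pics/levc.png',cv2.resize(im[200:270,140:250,::-1],None,fx=5,fy=5))"
```

```text
t [-0.31  0.04  0.05] r [0.0008 0.0006 0.001 ] pos [0.4956 0.1926 0.1375] F [ 0.3 -0.   0. ] M [-0.03  0.02 -0.02] gap 0.0001 g 0.0 time 14.1
64 ((-0.2076430320739746, -1.5200023651123047), (16.553808212280273, 14.832428932189941), 81.2161865234375)
knob 0 [nan nan]
  return _methods._mean(a, axis=axis, dtype=dtype,
  ret = um.true_divide(
```

View pics/levc.png

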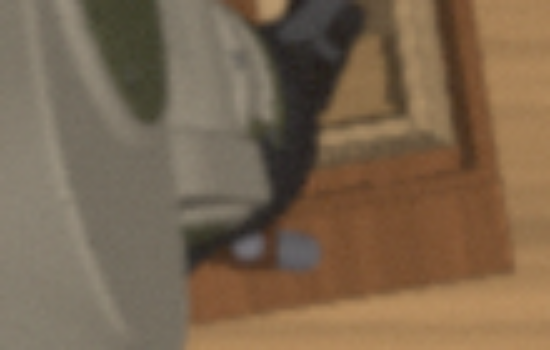

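The arm hides the lever, but the pivot bolt and the open side are clear. There's no contact force yet, so I'll go on gently to the stop.

Emit:
{"method": "send_rows", "body": {
  "targets": [
    {"tx": -0.15, "ty": 0, "tz": 0, "rx": 0, "ry": 0, "rz": 0, "gripper": 0},
    {"tx": -0.3, "ty": 0, "tz": 0, "rx": 0, "ry": 0, "rz": 0, "gripper": 0},
    {"tx": -0.4, "ty": 0, "tz": 0, "rx": 0, "ry": 0, "rz": 0, "gripper": 0},
    {"tx": -0.4, "ty": 0, "tz": 0, "rx": 0, "ry": 0, "rz": 0, "gripper": 0}
  ]
}}

```text
time_s: 14.48
tool_pos: [0.4971, 0.1951, 0.137]
tool_rot: [1.395, -2.812, -0.002]
wrist_force: [-4.5, -0.3, -0.2]
finger_gap: -0.0
grasp_force: 1.8
```

```bash
python3 -c "
from h import *
go(*push(1.57,0),.137,232.75)"
```

```text
t [-0.02  0.01  0.  ] r [ 0.002  -0.0016  0.0004] pos [0.4971 0.1951 0.137 ] F [-4.5 -0.3 -0.2] M [-0.16  0.89  0.  ] gap -0.0 g 1.8 time 14.48
```

Emit:
{"method": "send_rows", "body": {
  "targets": [
    {"tx": 0.5, "ty": 0, "tz": 0, "rx": 0, "ry": 0, "rz": 0, "gripper": 0},
    {"tx": 1.5, "ty": 0, "tz": 0, "rx": 0, "ry": 0, "rz": 0, "gripper": 0},
    {"tx": 2.5, "ty": 0, "tz": -1, "rx": 0, "ry": 0, "rz": 0, "gripper": 0},
    {"tx": 3, "ty": 0, "tz": -4, "rx": 0, "ry": 0, "rz": 0, "gripper": 0},
    {"tx": 5, "ty": 2, "tz": -7, "rx": 0, "ry": 0, "rz": 0, "gripper": 0},
    {"tx": 8, "ty": 4, "tz": -9, "rx": 0, "ry": 0, "rz": 0, "gripper": 0},
    {"tx": 11, "ty": 6, "tz": -9, "rx": 0, "ry": 0, "rz": 0, "gripper": 0},
    {"tx": 13, "ty": 7, "tz": -9, "rx": 0, "ry": 0, "rz": 0, "gripper": 0}
  ]
}}

```text
time_s: 15.15
tool_pos: [0.3616, 0.1331, 0.2297]
tool_rot: [-1.395, 2.812, -0.001]
wrist_force: [-1.0, -0.0, -0.4]
finger_gap: -0.0003
grasp_force: 0.0
```

```bash
python3 -W ignore -c "
from h import *
go(*push(1.57,0),.137,232.75)
im,de=grab('top','lev2'); P=cloud('top',de); Q=P.reshape(-1,3); q=(Q[:,:2]-D(-.125,0)); c,s=np.cos(.1353),np.sin(.1353); q=q@np.array([[c,s],[-s,c]]).T*1000
m=(abs(Q[:,2]-.129)<.005)&(q[:,0]>-20)&(q[:,0]<70)&(abs(q[:,1])<70); print(m.sum(),cv2.minAreaRect(q[m].astype(np.float32)))
k=(abs(Q[:,2]-.154)<.005)&(np.hypot(*q.T)<65); print('knob',k.sum(),np.median(q[k],0))
edges(P,.064,np.array([.5906,.2203]),np.radians(7.75))
cv2.imwrite('pics/lev2c.png',cv2.resize(im[120:290,110:310,::-1],None,fx=3,fy=3))"
```

```text
t [-13.13  -7.     9.32] r [-0.0022  0.0025  0.0002] pos [0.3616 0.1331 0.2297] F [-1.  -0.  -0.4] M [ 0.02  0.06 -0.04] gap -0.0003 g 0.0 time 15.15
311 ((27.010868072509766, -2.453341484069824), (18.36717414855957, 69.9351577758789), 86.72564697265625)
knob 47 [45.66279068 -4.06357846]
near (-94.38, np.float64(-1.3), 19, -0.6) far (93.66, np.float64(-1.4), 24, -0.7) right (-70.07, np.float64(-1.8), 34, 0.1) left (69.72, np.float64(11.3), 34, -0.6)
```

View pics/lev2c.png

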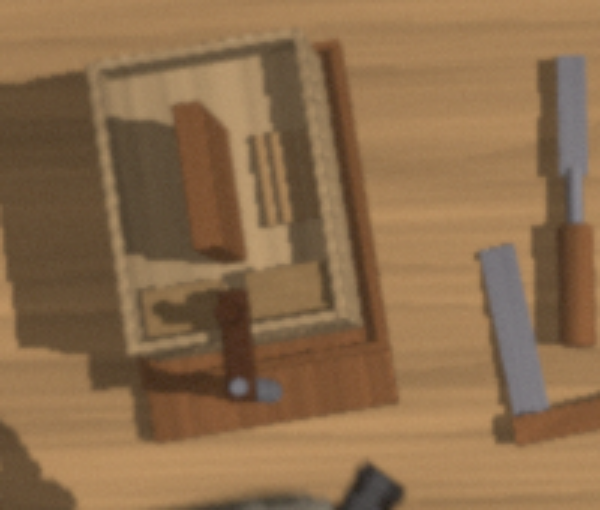

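The crop shows the tray seated and the lever across the near rim at (235,330), but 3 to 5° short of its stop. I'll push again squarely along dolly +y.

```bash
python3 -c "
from h import *
go(*D(-.08,-.037),.225,277.75)"
```

```text
t [-12.64  -9.84   0.38] r [ 5.000e-04 -8.000e-04 -7.853e-01] pos [0.3581 0.132  0.229 ] F [-6.2  0.7 -0.4] M [ 0.05  0.32 -0.05] gap -0.0001 g 0.0 time 15.2
```

Emit:
{"method": "send_rows", "body": {
  "targets": [
    {"tx": -1.5, "ty": -1.2, "tz": 0, "rx": 0, "ry": 0, "rz": -0.1, "gripper": 0},
    {"tx": -3.5, "ty": -2.7, "tz": 0, "rx": 0, "ry": 0, "rz": -0.21, "gripper": 0},
    {"tx": -5.5, "ty": -4.3, "tz": 0, "rx": 0, "ry": 0, "rz": -0.33, "gripper": 0},
    {"tx": -7.5, "ty": -5.9, "tz": 0, "rx": 0, "ry": 0, "rz": -0.45, "gripper": 0},
    {"tx": -9.5, "ty": -7.5, "tz": 0, "rx": 0, "ry": 0, "rz": -0.57, "gripper": 0},
    {"tx": -11.5, "ty": -9.0, "tz": 0, "rx": 0, "ry": 0, "rz": -0.69, "gripper": 0},
    {"tx": -12.6, "ty": -9.8, "tz": 0.3, "rx": 0, "ry": 0, "rz": -0.785, "gripper": 0},
    {"tx": -12.6, "ty": -9.8, "tz": 0.3, "rx": 0, "ry": 0, "rz": -0.785, "gripper": 0}
  ]
}}

```text
time_s: 15.87
tool_pos: [0.5208, 0.1748, 0.2244]
tool_rot: [-2.367, 2.063, -0.002]
wrist_force: [-0.4, -0.1, -0.5]
finger_gap: -0.0002
grasp_force: 0.0
```

```bash
python3 -c "
from h import *
go(*D(-.08,-.037),.138,277.75); go(*D(-.08,-.018),.138,277.75)"
```

```text
t [0.07 0.82 8.64] r [-0.0021  0.0003  0.002 ] pos [0.5208 0.1748 0.2244] F [-0.4 -0.1 -0.5] M [-0.02 -0.03 -0.  ] gap -0.0002 g 0.0 time 15.87
t [-1.83  0.82  8.64] r [-0.0021  0.0003  0.002 ] pos [0.5208 0.1748 0.2244] F [-0.4 -0.1 -0.5] M [-0.02 -0.03 -0.  ] gap -0.0002 g 0.0 time 15.87
```

Emit:
{"method": "send_rows", "body": {
  "targets": [
    {"tx": 0.3, "ty": 0.8, "tz": 1, "rx": 0, "ry": 0, "rz": 0, "gripper": 0},
    {"tx": 0.3, "ty": 0.8, "tz": 3.5, "rx": 0, "ry": 0, "rz": 0, "gripper": 0},
    {"tx": 0.3, "ty": 0.8, "tz": 6, "rx": 0, "ry": 0, "rz": 0, "gripper": 0},
    {"tx": 0.3, "ty": 0.8, "tz": 7.8, "rx": 0, "ry": 0, "rz": 0, "gripper": 0},
    {"tx": 0.3, "ty": 0.8, "tz": 8.5, "rx": 0, "ry": 0, "rz": 0, "gripper": 0},
    {"tx": 0.3, "ty": 0.8, "tz": 8.5, "rx": 0, "ry": 0, "rz": 0, "gripper": 0},
    {"tx": 0.3, "ty": 0.8, "tz": 8.5, "rx": 0, "ry": 0, "rz": 0, "gripper": 0}
  ]
}}

```text
time_s: 16.45
tool_pos: [0.5105, 0.1707, 0.1405]
tool_rot: [-2.365, 2.067, -0.0]
wrist_force: [0.3, 0.7, 0.3]
finger_gap: -0.0002
grasp_force: 0.0
```

```bash
python3 -c "
from h import *
go(*D(-.08,-.018),.138,277.75)"
```

```text
t [-2.1  -0.28  0.25] r [-0.0005  0.0002 -0.0013] pos [0.5105 0.1707 0.1405] F [0.3 0.7 0.3] M [ 0.03 -0.04 -0.01] gap -0.0002 g 0.0 time 16.45
```

Emit:
{"method": "send_rows", "body": {
  "targets": [
    {"tx": -0.5, "ty": -0.1, "tz": 0.2, "rx": 0, "ry": 0, "rz": 0, "gripper": 0},
    {"tx": -1.0, "ty": -0.2, "tz": 0.2, "rx": 0, "ry": 0, "rz": 0, "gripper": 0},
    {"tx": -1.4, "ty": -0.28, "tz": 0.2, "rx": 0, "ry": 0, "rz": 0, "gripper": 0},
    {"tx": -1.7, "ty": -0.28, "tz": 0.2, "rx": 0, "ry": 0, "rz": 0, "gripper": 0},
    {"tx": -2.0, "ty": -0.28, "tz": 0.2, "rx": 0, "ry": 0, "rz": 0, "gripper": 0},
    {"tx": -2.1, "ty": -0.28, "tz": 0.2, "rx": 0, "ry": 0, "rz": 0, "gripper": 0},
    {"tx": -2.1, "ty": -0.28, "tz": 0.2, "rx": 0, "ry": 0, "rz": 0, "gripper": 0},
    {"tx": -2.1, "ty": -0.28, "tz": 0.2, "rx": 0, "ry": 0, "rz": 0, "gripper": 0}
  ]
}}

```text
time_s: 17.12
tool_pos: [0.5103, 0.1923, 0.1375]
tool_rot: [2.367, -2.066, -0.001]
wrist_force: [-0.1, -0.1, -0.3]
finger_gap: -0.0003
grasp_force: 0.0
```

```bash
python3 -c "
from h import *
go(*D(-.08,-.018),.138,277.75)"
```

```text
t [ 0.05 -0.   -0.05] r [0.0004 0.0005 0.0001] pos [0.5103 0.1923 0.1375] F [-0.1 -0.1 -0.3] M [0.   0.04 0.09] gap -0.0003 g 0.0 time 17.12
```

Emit:
{"method": "send_rows", "body": {
  "targets": [
    {"tx": -0.1, "ty": 0, "tz": 0, "rx": 0, "ry": 0, "rz": 0, "gripper": 0},
    {"tx": -0.2, "ty": 0, "tz": 0, "rx": 0, "ry": 0, "rz": 0, "gripper": 0},
    {"tx": -0.3, "ty": 0, "tz": 0, "rx": 0, "ry": 0, "rz": 0, "gripper": 0},
    {"tx": -0.3, "ty": 0, "tz": 0, "rx": 0, "ry": 0, "rz": 0, "gripper": 0}
  ]
}}

```text
time_s: 17.45
tool_pos: [0.5102, 0.1936, 0.1374]
tool_rot: [2.363, -2.066, 0.003]
wrist_force: [1.2, -5.9, 0.7]
finger_gap: -0.0002
grasp_force: 3.2
```

Emit:
{"method": "send_rows", "body": {
  "targets": [
    {"tx": -0.1, "ty": 0, "tz": 0, "rx": 0, "ry": 0, "rz": 0, "gripper": 0},
    {"tx": -0.15, "ty": 0, "tz": 0, "rx": 0, "ry": 0, "rz": 0, "gripper": 0},
    {"tx": -0.15, "ty": 0, "tz": 0, "rx": 0, "ry": 0, "rz": 0, "gripper": 0}
  ]
}}

```text
time_s: 17.7
tool_pos: [0.5102, 0.1937, 0.1374]
tool_rot: [2.361, -2.066, 0.006]
wrist_force: [1.1, -10.7, 1.5]
finger_gap: 0.0001
grasp_force: 5.4
```

10.7 N with no movement: the lever is at its stop. I'll back off, clear the scene and check.

Emit:
{"method": "send_rows", "body": {
  "targets": [
    {"tx": 0.5, "ty": 0, "tz": 0, "rx": 0, "ry": 0, "rz": 0, "gripper": 0},
    {"tx": 1.5, "ty": 0, "tz": 0, "rx": 0, "ry": 0, "rz": 0, "gripper": 0},
    {"tx": 2.5, "ty": 0, "tz": -1, "rx": 0, "ry": 0, "rz": 0, "gripper": 0},
    {"tx": 3, "ty": 0, "tz": -4, "rx": 0, "ry": 0, "rz": 0, "gripper": 0},
    {"tx": 3.5, "ty": 1, "tz": -7.5, "rx": 0, "ry": 0, "rz": 0, "gripper": 0},
    {"tx": 6, "ty": 3, "tz": -9, "rx": 0, "ry": 0, "rz": 0, "gripper": 0},
    {"tx": 9, "ty": 5, "tz": -9.5, "rx": 0, "ry": 0, "rz": 0, "gripper": 0},
    {"tx": 12, "ty": 7, "tz": -9.5, "rx": 0, "ry": 0, "rz": 0, "gripper": 0}
  ]
}}

```text
time_s: 18.37
tool_pos: [0.4573, 0.0672, 0.2354]
tool_rot: [-2.365, 2.062, -0.005]
wrist_force: [1.4, -0.5, 0.5]
finger_gap: -0.0001
grasp_force: 0.0
```

Emit:
{"method": "send_rows", "body": {
  "targets": [
    {"tx": 3, "ty": 1, "tz": 0, "rx": 0, "ry": 0, "rz": 0, "gripper": 0},
    {"tx": 5, "ty": 1, "tz": 0, "rx": 0, "ry": 0, "rz": 0, "gripper": 0},
    {"tx": 5, "ty": 1, "tz": 0, "rx": 0, "ry": 0, "rz": 0, "gripper": 0},
    {"tx": 5, "ty": 1, "tz": 0, "rx": 0, "ry": 0, "rz": 0, "gripper": 0},
    {"tx": 5, "ty": 1, "tz": 0, "rx": 0, "ry": 0, "rz": 0, "gripper": 0}
  ]
}}

```text
time_s: 18.78
tool_pos: [0.4536, 0.0174, 0.233]
tool_rot: [-2.365, 2.067, 0.0]
wrist_force: [1.1, -0.1, -0.4]
finger_gap: 0.0001
grasp_force: 0.0
```

```bash
python3 -W ignore -c "
from h import *
im,de=grab('top','lev3'); P=cloud('top',de); Q=P.reshape(-1,3); q=(Q[:,:2]-D(-.125,0)); c,s=np.cos(.1353),np.sin(.1353); q=q@np.array([[c,s],[-s,c]]).T*1000
m=(abs(Q[:,2]-.129)<.005)&(q[:,0]>-20)&(q[:,0]<70)&(abs(q[:,1])<70); print(m.sum(),cv2.minAreaRect(q[m].astype(np.float32)))
k=(abs(Q[:,2]-.154)<.005)&(np.hypot(*q.T)<65); print('knob',k.sum(),np.median(q[k],0))
edges(P,.064,np.array([.5906,.2203]),np.radians(7.75))
go(.5,.2,.2,0); im2,_=grab('scene','end')
cv2.imwrite('pics/end2.png',np.hstack([im[:,:,::-1],im2[:,:,::-1]])[:, :].copy() if 0 else cv2.resize(np.vstack([im,im2])[:,:,::-1],(400,600)))"
```

```text
306 ((26.88115692138672, -0.7777166366577148), (69.4363784790039, 18.211708068847656), 0.2052856832742691)
knob 47 [45.91940443 -1.07548541]
near (-94.14, np.float64(1.1), 20, -0.5) far (93.74, np.float64(-0.9), 24, -0.6) right (-70.01, np.float64(0.4), 34, 0.0) left (69.59, np.float64(8.1), 34, -0.8)
t [-17.43  -7.06   3.29] r [-7.0000e-04  4.0000e-04 -1.4353e+00] pos [0.4536 0.0178 0.2328] F [-0.1 -0.1 -0.2] M [ 0.    0.02 -0.02] gap -0.0 g 0.0 time 18.83
```

View pics/end2.png

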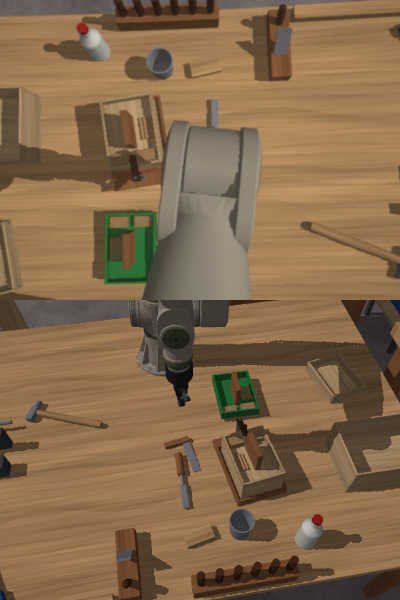

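The final views show the tray home on the dolly at about (130,125) in the top view, with the lever along dolly +x (0.2°) over its rim. The gripper is clear and the other things are where they were.

```bash
python3 -c "
from station import env
print(env.finish_job())"
```

```text
the job is handed in; nothing more can be done
None
```

The tray is fully seated on the dolly, turned half round because the arm could not reach the first orientation. The lever is shut at its stop across the rim, and I handed the job in at about 19 s with the gripper clear and nothing else on the bench visibly moved.

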